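Set turned parts on their inspection rests

TASK

Set out the four round bare-metal turned parts for inspection: stand each one, the same way up as it is now, centred on the round black-topped rest that matches its diameter (each rest is slightly wider than its part: widest part on widest rest, and so on down to the smallest). Leave the hexagonal nut and the rectangular gauge block where they lie.

Things in the scene. Friction and masses are not known exactly. Their poses are not given: they have to be found in the camera images.
- flange_ring: Loose bare-steel flange ring with a low boss on top and a bore, lying flange down: flange 62 mm diameter and about 7 mm thick, 19 mm high in all; the widest round part. Grip it across the flange. About 90 g. Belongs on rest_70. Origin: centre of its underside; z up along its axis.
- spigot: Loose bare-steel spigot: a round flange 46 mm in diameter at the foot with a narrower neck above, 40 mm high in all, with a bore; the second widest and the tallest round part. It stands flange down; grip it low, across the flange (the neck feels like a taper). About 90 g. Belongs on rest_54. Origin: centre of its underside; z up along its axis.
- bearing: Loose steel ball bearing lying flat, 37 mm diameter, 12 mm high, straight sides; the third widest round part. About 60 g. Belongs on rest_45. Origin: centre of its underside; z up along its axis.
- bush: Loose plain steel bush standing upright, 22 mm diameter, 17 mm high, straight sides, with a bore; the smallest round part. About 30 g. Belongs on rest_30. Origin: centre of its underside; z up along its axis.
- rest_70: Round inspection rest, 70 mm diameter, 15 mm high: an aluminium disc with a flat black rubber face and no rim, fixed to the bench. Origin: centre of its underside on the bench (its top face is 15 mm above that); z up. (Fixed furniture to keep clear of: a big carton 0.22 m high stands on the bench to the left of the row of rests, at least 0.12 m from the nearest rest's centre, and a grey box 0.15 m high behind the rests.)
- rest_54: Round inspection rest, 54 mm diameter, 15 mm high: an aluminium disc with a flat black rubber face and no rim, fixed to the bench. Origin: centre of its underside on the bench (its top face is 15 mm above that); z up.
- rest_45: Round inspection rest, 45 mm diameter, 15 mm high: an aluminium disc with a flat black rubber face and no rim, fixed to the bench. Origin: centre of its underside on the bench (its top face is 15 mm above that); z up.
- rest_30: Round inspection rest, 30 mm diameter, 15 mm high: an aluminium disc with a flat black rubber face and no rim, fixed to the bench. Origin: centre of its underside on the bench (its top face is 15 mm above that); z up.
- hex_nut: Bystander: loose hexagonal steel nut lying among the round parts, 24 mm across flats, 28 mm across corners, 13 mm high. Not to be moved. Origin: centre of its underside; z up along its axis.
- gauge_block: Bystander: loose rectangular steel gauge block, 18 x 45 x 22 mm high, long side along its y. Not to be moved. Origin: centre of its underside; z up.

How it is judged (in metres and radians):
At the end, for the whole second after the job is handed in: Flange ring on rest_70, spigot on rest_54, bearing on rest_45, bush on rest_30: each within 10 mm of the rest's centre, flat on its top (underside 12 to 18 mm above the bench, tilt under 0.08 rad, same way up), at rest; nut and gauge block within 25 mm of their starts (horizontal distance between flange_ring and rest_70 below 0.01 m and z of flange_ring in the frame of rest_70 between 0.012 and 0.018 m and angle between each of flange_ring, spigot, bearing, bush's own z axis and vertical below 0.08 rad and linear speed of each of flange_ring, spigot, bearing, bush below 0.01 m/s and angular speed of each of flange_ring, spigot, bearing, bush below 0.1 rad/s and horizontal distance between spigot and rest_54 below 0.01 m and z of spigot in the frame of rest_54 between 0.012 and 0.018 m and horizontal distance between bearing and rest_45 below 0.01 m and z of bearing in the frame of rest_45 between 0.012 and 0.018 m and horizontal distance between bush and rest_30 below 0.01 m and z of bush in the frame of rest_30 between 0.012 and 0.018 m and distance of each of hex_nut, gauge_block from where it was at the start of the episode below 0.025 m); the robot touches nothing.
It fails at once if the hexagonal nut is shifted by more than 25 mm (distance of hex_nut from where it was at the start of the episode above 0.025 m).
It fails at once if the gauge block is shifted by more than 25 mm (distance of gauge_block from where it was at the start of the episode above 0.025 m).
It also fails if it takes over 109 s, if anything falls off the work surface, if the arm or the gripper's body presses on something with over 40 N, if the wrist force passes 120 N, or if a joint passes its speed limit or range.

ROBOT

A 6-joint arm with a two-finger parallel gripper is mounted at the origin on a cart in front of the work surface, level with it; the furniture and walls round the work are solid. World frame = base frame: x ahead of the robot, y to its left, z up, the work surface at z = 0. Lengths are in mm, angles in degrees, forces in N, time in s.
With the tool pointing down it reaches from about 300 to 850 mm from the base axis. Payload 4.2 kg.
Tool frame: the origin (TCP) lies between the finger pads; the fingertips stand 14 mm ahead of it and the grasp point (between the pads) lies 5 mm behind it (env.finger_overhang is the distance from the TCP to the fingertips, in mm); z points along the fingers, y is the line along which they close (so a half turn about z gives the same grasp; the last joint's range is limited). The gripper opens to 91 mm and grips with 3 to 60 N. Pads are 32 mm wide; open, the fingers measure 118 mm over their backs; the gripper's body (76 mm by 178 mm) begins 60 mm behind the grasp point.
Start: joints at [69.385, 18.312, 89.639, -0, 72.044, -1.146], TCP at [191.649, 542.137, 227.976] pointing down, gripper open.
Joint ranges: [-177.97, 177.97], [-48.28, 115.42], [12.27, 149.76], [-77.06, 257.06], [2.81, 150.46], [-146.56, 146.56]. Speed limits (degrees/s): [147.25, 147.25, 180, 180, 180, 180].

INTERFACE

Orientations are given as [roll, pitch, yaw] about the fixed x, y, z axes, in that order (R = Rz(yaw) Ry(pitch) Rx(roll)).
In Python, from workcell import status, cams, env, finder gives the robot as it stands.
- The arm moves only by the tool apply_moves, never from a script. Its argument "increments" is a list of rows, each a list of 7 numbers: the opening, from -1 (shut) to 1 (fully open), then the shift along the world's x, y, z in m, then the turn, a rotation vector about the world's x, y, z in degrees. In form: [[gripper, x, y, z, ax, ay, az], ...]. A call has 1 to 5 rows; each row shifts and turns the commanded pose from where the row before left it; what a row does not reach is not made up. A row lasts 1/12 s, in which the tool goes at most 41.7 mm and 7.16 degrees, less where a joint would pass 70% of its speed; a pose out of reach is approached as far as the arm can. A call with a gripper value outside its range is refused whole. The fingers move at their own pace and stop on an object; "newtons" is the grip in N (left out, the last holds). Time passes only in rows, so rows that do not move let the fingers close. It gives the time, the measured TCP pose, the force, the opening and the grip force at its end, in the units of the state.
- status.state(): the state, without advancing time (a new reading comes with each control period).
- cams.grab_frame(name): name is "side" or "top" or "wrist"; returns a dict with "color" (420x560x3 uint8, red, green, blue), "intrinsics" (3x3 intrinsics, pixels), "R" (3x3) and "t" (3): a world point X has camera coordinates R X + t. Camera axes: x right, y down, z forward; pixel columns grow to the right and rows downward; lengths in mm; the calibration is good to about 2 mm. A picture is of the moment at which its call begins. There is no depth.
- env.job_done(): hands the job in; it is judged then, once.
Trained networks look in the newest picture that a camera, given by its name, has taken for a name from the list of things; names that differ only in an ending like _2 or _b are one class to them, and where a whole thing is asked for, a point or a joint stands for the part that bears it (a point fixed in the world has none). Each returns a list of dicts, best first, with "score" (0 to 1); they miss things now and then, are a little off and sometimes report something else, mostly with a low value. They report only what shows in the picture. A call takes as long as a camera call.
- finder.boxes_of(query, camera): "rect" ([left, top, width, height] in pixels, round what is visible of it).
- finder.trace(query, camera): "pixels" (420x560 bool, what is visible of it) and "rect" ([left, top, width, height] in pixels, round what is visible of it).
The state is a dict: "time_s": time; "qpos": joint angles; "qvel": joint speeds; "effort": joint torques, N m; "ee_pos": TCP position; "ee_rot": TCP orientation; "force": force on the tool from outside, world axes, zero at the start; "torque": the same for the moment, N m; "gripper_width": finger opening in mm; "gripper_force": force on a finger pad.
Only numpy, scipy, OpenCV 4.12 (cv2) and the standard library are available. Lean on these libraries where they do the work, as an engineer would, in place of code of your own. Each camera call takes 0.05 s, during which the arm holds its last target. There are 200 camera calls.

## Working session

There is one attempt and no reset: what is moved stays moved. The work goes in short steps, Python scripts to look and compute and a tool call to move; the robot and the scene stay as the last step left them, time stands still between calls to the robot, and variables do not carry over. Pictures are saved under pics/ and viewed, at most 14 in all, crops included, and the job is handed in when it is done.

Besides the shell and the picture viewer there is one more tool, called by a JSON object that holds its "op" and its "data", one argument or row to a line. apply_moves: Moves the arm, as the interface text tells. Its arguments: {"type":"object","properties":{"increments":{"type":"array","items":{"type":"array","items":{"type":"number"}}},"newtons":{"type":"number"}},"required":["increments"]}

```bash
mkdir -p pics; ls; cat > h.py <<'E'
import numpy as np,cv2
from workcell import status,cams,env,finder
def grab(n,save=None):
    f=cams.grab_frame(n)
    if save: cv2.imwrite('pics/'+save,f['color'][:,:,::-1])
    return f
def ray(f,u,v,z):
    K,R,t=map(np.array,(f['intrinsics'],f['R'],f['t']))
    d=R.T@np.linalg.inv(K)@[u,v,1]; c=-R.T@t.ravel()
    return c+d*(z-c[2])/d[2]
def proj(f,X):
    p=np.array(f['intrinsics'])@(np.array(f['R'])@np.array(X)+np.array(f['t']).ravel()); return p[:2]/p[2]
E
python3 - <<'E'
from h import *
for n in('top','side'):
    f=grab(n,n+'0.png'); print(n,np.round(-np.array(f['R']).T@np.array(f['t']).ravel()),np.round(f['R'],2).tolist(),f['intrinsics'][0][0])
    for q,z in dict(flange_ring=7,spigot=20,bearing=12,bush=17,hex_nut=13,gauge_block=22,rest_70=15,rest_54=15,rest_45=15,rest_30=15).items():
        for r in finder.trace(q,n)[:2]:
            m=r['pixels']; v,u=np.nonzero(m); x,y,w,h=r['rect']
            c=ray(f,x+w/2,y+h/2,z)
            print(q,round(r['score'],2),[int(i) for i in r['rect']],len(u),'ctr',np.round(c[:2],1),'cent',np.round(ray(f,u.mean(),v.mean(),z)[:2],1))
print(status.state())
E
```

```text
pics
top [ 355. -142. 1288.] [[0.02, -1.0, 0.01], [-0.99, -0.02, -0.11], [0.11, -0.01, -0.99]] 480.5998410339281
flange_ring 0.77 [366, 215, 24, 20] 373 ctr [ 438.4 -408.9] cent [ 442.2 -406.8]
spigot 0.57 [322, 217, 19, 15] 216 ctr [ 435.6 -285.6] cent [ 442.3 -280.3]
spigot 0.36 [130, 206, 20, 17] 225 ctr [450.4 222.5] cent [448.5 220.9]
bearing 0.53 [275, 167, 16, 14] 99 ctr [ 568.4 -151.2] cent [ 564.4 -157.7]
hex_nut 0.42 [329, 168, 8, 10] 54 ctr [ 572.7 -288.2] cent [ 569.7 -289.1]
gauge_block 0.42 [411, 173, 17, 14] 131 ctr [ 557.7 -516.8] cent [ 554.6 -518.9]
rest_70 0.74 [272, 212, 21, 19] 315 ctr [ 438.5 -154.5] cent [ 437.2 -151.6]
rest_70 0.57 [229, 200, 25, 29] 555 ctr [455.7 -46.5] cent [458.6 -38.8]
rest_54 0.74 [272, 212, 21, 19] 315 ctr [ 438.5 -154.5] cent [ 437.2 -151.6]
rest_54 0.57 [229, 200, 25, 29] 555 ctr [455.7 -46.5] cent [458.6 -38.8]
rest_45 0.74 [272, 212, 21, 19] 315 ctr [ 438.5 -154.5] cent [ 437.2 -151.6]
rest_45 0.57 [229, 200, 25, 29] 555 ctr [455.7 -46.5] cent [458.6 -38.8]
rest_30 0.74 [272, 212, 21, 19] 315 ctr [ 438.5 -154.5] cent [ 437.2 -151.6]
[... 1312 characters left out ...]
.7]
{'time_s': 1.1, 'qpos': array([ 6.93826537e+01,  1.83132905e+01,  8.96409489e+01, -2.57046041e-03,
        7.20430254e+01, -1.14666609e+00]), 'qvel': array([-1.40105466e-02,  4.46749504e-02,  3.79253461e-02,  7.95186936e-02,
        3.29935151e-02, -1.49471578e-05]), 'effort': array([ 2.69780830e-04, -4.12368786e+01, -2.32233006e+01,  7.27399648e-02,
        3.77647660e-02,  6.73715856e-07]), 'ee_pos': array([191.68314035, 542.11619316, 227.94874415]), 'ee_rot': array([1.79997314e+02, 2.49953221e-03, 1.60530112e+02]), 'force': array([-0.40218231, -0.74384639,  0.69365713]), 'torque': array([ 0.00259367, -0.03510487,  0.0422601 ]), 'gripper_force': 0.0, 'gripper_width': 91.52099629484319}
```

```bash
python3 - <<'E'
import cv2
a=cv2.imread('pics/top0.png');cv2.imwrite('pics/top0c.png',cv2.resize(a[140:260,100:440],None,fx=2.35,fy=2.35,interpolation=cv2.INTER_CUBIC))
b=cv2.imread('pics/side0.png');cv2.imwrite('pics/side0c.png',cv2.resize(b[140:330,200:400],None,fx=3.1,fy=3.1,interpolation=cv2.INTER_CUBIC))
E
```

```text
(no output)
```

View pics/top0c.png

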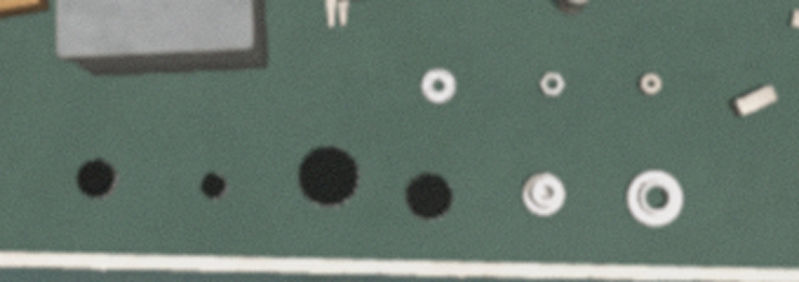

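View pics/side0c.png

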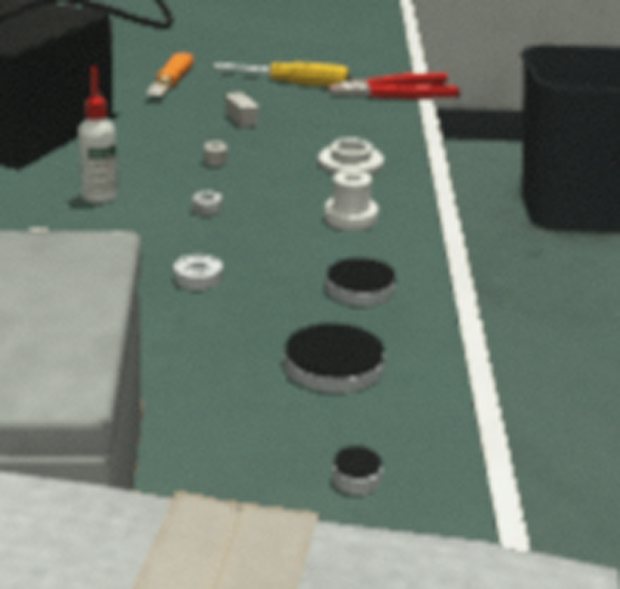

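View pics/top0.png

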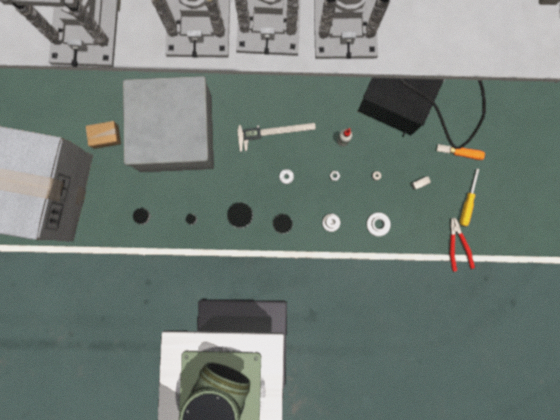

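```bash
cat > seg.py <<'E'
from h import *
def seg(f,dark,expect,z,win=22,thr=None):
    "centre (mm) and equivalent diameter of the dark/bright blob nearest the expected position"
    u0,v0=np.round(proj(f,[*expect,z])).astype(int)
    s=8; x0,y0=u0-win,v0-win
    g=cv2.cvtColor(f['color'],cv2.COLOR_RGB2GRAY)[y0:v0+win,x0:u0+win]
    g=cv2.resize(g,None,fx=s,fy=s,interpolation=cv2.INTER_CUBIC)
    m=((g<62) if dark else (g>135)).astype(np.uint8)
    cs,_=cv2.findContours(m,cv2.RETR_EXTERNAL,cv2.CHAIN_APPROX_NONE)
    cs=[c for c in cs if cv2.contourArea(c)>400]
    c=min(cs,key=lambda c:np.hypot(*(np.mean(c[:,0],0)-win*s)))
    hl=cv2.convexHull(c); M=cv2.moments(hl)
    u,v=(M['m10']/M['m00']+.5)/s-.5+x0,(M['m01']/M['m00']+.5)/s-.5+y0
    p=ray(f,u,v,z); k=np.linalg.norm(ray(f,u+1,v,z)-p)
    return p[:2],2*np.sqrt(M['m00']/np.pi)/s*k,(round(u,1),round(v,1))
E
python3 - <<'E'
from seg import *
f=grab('top')
g=cv2.cvtColor(f['color'],cv2.COLOR_RGB2GRAY); print('bg',g[190,300],'disc',g[214,240],'part',g[224,372])
for n,(d,e,z) in dict(rest_45=(1,ray(f,140.8,215.7,15)[:2],15),rest_30=(1,ray(f,190.6,218.7,15)[:2],15),rest_70=(1,ray(f,239.5,214.5,15)[:2],15),rest_54=(1,ray(f,282,223,15)[:2],15),
 flange=(0,(442,-407),6),spigot=(0,(442,-281),8),bearing=(0,(566,-155),9),bush=(0,(570,-399),12),nut=(0,(570,-289),9),gauge=(0,(556,-518),15)).items():
    p,D,uv=seg(f,d,e,z); print(n,np.round(p,1),round(D,1),uv)
for uv in[(125,169),(213,165),(125,163),(210,160)]: print('box',uv,np.round(ray(f,*uv,150)),np.round(ray(f,*uv,0)))
for uv in[(60,140),(42,238),(90,150),(73,240)]: print('carton',uv,np.round(ray(f,*uv,220)),np.round(ray(f,*uv,0)))
E
```

```text
bg 102 disc 39 part 180
rest_45 [449.7 224.9] 40.4 (np.float64(140.2), np.float64(215.4))
rest_30 [444.6  92.6] 24.8 (np.float64(190.1), np.float64(218.4))
rest_70 [458.4 -36.8] 64.7 (np.float64(239.1), np.float64(214.3))
rest_54 [ 438.1 -151.3] 49.2 (np.float64(282.1), np.float64(223.0))
flange [ 441.9 -409.4] 66.0 (np.float64(378.4), np.float64(224.0))
spigot [ 443.1 -282.4] 49.6 (np.float64(331.2), np.float64(222.4))
bearing [ 565.3 -159.7] 40.7 (np.float64(286.2), np.float64(176.0))
bush [ 573.1 -403.5] 24.0 (np.float64(376.8), np.float64(175.1))
nut [ 570.5 -290.6] 27.8 (np.float64(334.8), np.float64(175.3))
gauge [ 556.1 -523.7] 35.2 (np.float64(421.6), np.float64(182.3))
box (125, 169) [550. 228. 150.] [576. 277.   0.]
box (213, 165) [565.  18. 150.] [592.  40.   0.]
box (125, 163) [564. 229. 150.] [592. 278.   0.]
box (210, 160) [577.  26. 150.] [606.  48.   0.]
carton (60, 140) [601. 355. 220.] [651. 458.   0.]
carton (42, 238) [379. 379. 220.] [385. 486.   0.]
carton (90, 150) [579. 286. 220.] [626. 375.   0.]
carton (73, 240) [377. 310. 220.] [381. 404.   0.]
```

{"op": "apply_moves", "data": {
  "increments": [
    [1,0.01,-0.033,-0.0045,0,0,-2.82],
    [1,0.01,-0.033,-0.0045,0,0,-2.82],
    [1,0.01,-0.033,-0.0045,0,0,-2.82],
    [1,0.01,-0.033,-0.0045,0,0,-2.82],
    [1,0.01,-0.033,-0.0045,0,0,-2.82]
  ],
  "newtons": 30
}}

```text
time_s: 1.57
ee_pos: [241.8, 375.6, 205.3]
ee_rot: [180.0, 0.0, 146.3]
force: [0.6, -0.6, 0.9]
gripper_width: 91.4
gripper_force: 0.0
```

{"op": "apply_moves", "data": {
  "increments": [
    [1,0.01,-0.033,-0.0045,0,0,-2.82],
    [1,0.01,-0.033,-0.0045,0,0,-2.82],
    [1,0.01,-0.033,-0.0045,0,0,-2.82],
    [1,0.01,-0.033,-0.0045,0,0,-2.82],
    [1,0.01,-0.033,-0.0045,0,0,-2.82]
  ]
}}

```text
time_s: 1.98
ee_pos: [291.8, 210.7, 183.0]
ee_rot: [179.9, 0.0, 132.2]
force: [0.5, -0.1, -0.5]
gripper_width: 91.1
gripper_force: 0.0
```

{"op": "apply_moves", "data": {
  "increments": [
    [1,0.01,-0.033,-0.0045,0,0,-2.82],
    [1,0.01,-0.033,-0.0045,0,0,-2.82],
    [1,0.01,-0.033,-0.0045,0,0,-2.82],
    [1,0.01,-0.033,-0.0045,0,0,-2.82],
    [1,0.01,-0.033,-0.0045,0,0,-2.82]
  ]
}}

```text
time_s: 2.4
ee_pos: [341.9, 45.5, 160.7]
ee_rot: [179.9, 0.0, 118.1]
force: [0.4, 0.2, 0.1]
gripper_width: 91.4
gripper_force: 0.0
```

{"op": "apply_moves", "data": {
  "increments": [
    [1,0.01,-0.033,-0.0045,0,0,-2.82],
    [1,0.01,-0.033,-0.0045,0,0,-2.82],
    [1,0.01,-0.033,-0.0045,0,0,-2.82],
    [1,0.01,-0.033,-0.0045,0,0,-2.82],
    [1,0.01,-0.033,-0.0045,0,0,-2.82]
  ]
}}

```text
time_s: 2.82
ee_pos: [391.9, -119.8, 138.0]
ee_rot: [179.9, 0.0, 104.0]
force: [0.4, 0.5, 0.1]
gripper_width: 91.2
gripper_force: 0.0
```

{"op": "apply_moves", "data": {
  "increments": [
    [1,0.01,-0.033,-0.0045,0,0,-2.82],
    [1,0.01,-0.033,-0.0045,0,0,-2.82],
    [1,0.01,-0.033,-0.0045,0,0,-2.82],
    [1,0.01,-0.033,-0.0045,0,0,-2.82],
    [1,0.01,-0.033,-0.0045,0,0,-2.82]
  ]
}}

```text
time_s: 3.23
ee_pos: [441.9, -284.8, 115.3]
ee_rot: [180.0, 0.0, 89.9]
force: [0.6, -0.7, 0.5]
gripper_width: 91.3
gripper_force: 0.0
```

```bash
python3 - <<'E'
from h import *
f=grab('wrist','w1.png'); s=status.state(); print(s['ee_pos'],s['ee_rot'],np.round(f['R'],2).tolist(),-np.array(f['R']).T@np.array(f['t']).ravel(), proj(f,[443,-282,5]),proj(f,[442,-409,5]))
f=grab('top','t1.png')
E
```

```text
[ 444.78917594 -290.74180318  114.83641807] [179.75803906   0.33941955  89.68417575] [[1.0, -0.0, 0.0], [-0.0, -0.96, 0.27], [0.0, -0.27, -0.96]] [ 442.24676607 -208.06801505  270.16714336] [273.98681321 203.10967825] [273.06660767 344.50990143]
```

View pics/w1.png

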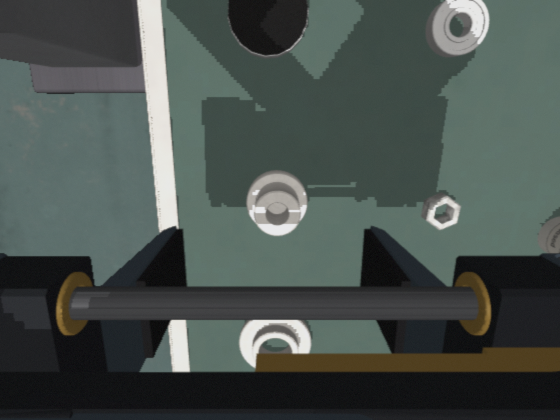

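{"op": "apply_moves", "data": {
  "increments": [
    [1,0.001,0.0005,-0.01,0,0,0],
    [1,0,0,-0.025,0,0,0],
    [1,0,0,-0.025,0,0,0],
    [1,0,0,-0.02,0,0,0],
    [1,0,0,-0.01,0,0,0]
  ]
}}

```text
time_s: 3.75
ee_pos: [440.6, -279.7, 23.0]
ee_rot: [-179.8, -0.2, 90.1]
force: [-0.8, -0.3, 0.3]
gripper_width: 91.3
gripper_force: 0.0
```

{"op": "apply_moves", "data": {
  "increments": [
    [1,0,0,-0.005,0,0,0],
    [1,0,0,-0.0025,0,0,0],
    [1,0,0,-0.002,0,0,0],
    [1,0,0,0,0,0,0],
    [1,0,0,0,0,0,0]
  ]
}}

```text
time_s: 4.17
ee_pos: [443.2, -282.6, 16.8]
ee_rot: [179.9, 0.1, 90.0]
force: [0.4, 0.3, 0.6]
gripper_width: 91.3
gripper_force: 0.0
```

{"op": "apply_moves", "data": {
  "increments": [
    [-0.2,0,0,0,0,0,0],
    [-0.2,0,0,0,0,0,0],
    [-0.2,0,0,0,0,0,0],
    [-0.2,0,0,0,0,0,0],
    [-0.2,0,0,0,0,0,0]
  ],
  "newtons": 30
}}

```text
time_s: 4.58
ee_pos: [442.7, -282.4, 16.1]
ee_rot: [180.0, 0.0, 90.0]
force: [-0.8, -0.5, -0.0]
gripper_width: 60.9
gripper_force: 0.0
```

{"op": "apply_moves", "data": {
  "increments": [
    [-0.2,0,0,0,0,0,0],
    [-0.2,0,0,0,0,0,0],
    [-0.2,0,0,0,0,0,0],
    [-0.2,0,0,0,0,0,0],
    [-0.2,0,0,0,0,0,0]
  ]
}}

```text
time_s: 5.0
ee_pos: [442.8, -282.4, 16.0]
ee_rot: [180.0, 0.0, 90.0]
force: [-0.2, 0.7, -0.4]
gripper_width: 44.6
gripper_force: 30.0
```

{"op": "apply_moves", "data": {
  "increments": [
    [-0.2,0,0,0,0,0,0],
    [-0.2,0,0,0,0,0,0],
    [-0.2,0,0,0,0,0,0],
    [-0.2,0,0,0,0,0,0],
    [-0.2,0,0,0,0,0,0]
  ]
}}

```text
time_s: 5.42
ee_pos: [442.7, -282.4, 16.0]
ee_rot: [180.0, 0.0, 90.0]
force: [0.1, 0.3, 0.7]
gripper_width: 44.6
gripper_force: 30.0
```

{"op": "apply_moves", "data": {
  "increments": [
    [-0.2,0,0,0.005,0,0,0],
    [-0.2,0,0,0.01,0,0,0],
    [-0.2,0,0,0.015,0,0,0],
    [-0.2,0,0,0.01,0,0,0],
    [-0.2,0,0,0,0,0,0]
  ]
}}

```text
time_s: 5.83
ee_pos: [444.0, -283.3, 58.6]
ee_rot: [179.8, 0.2, 90.0]
force: [0.5, -0.9, -1.5]
gripper_width: 44.8
gripper_force: 30.0
```

```bash
python3 - <<'E'
from h import *
f=grab('wrist','w2.png'); s=status.state(); print(s['ee_pos'],s['ee_rot'],s['gripper_width'],s['force'])
E
```

```text
[ 443.45083849 -282.91876236   57.48786572] [1.79834645e+02 1.08254152e-01 9.00288756e+01] 44.19054244041297 [-0.23920885  0.34046867 -1.22198049]
```

View pics/w2.png

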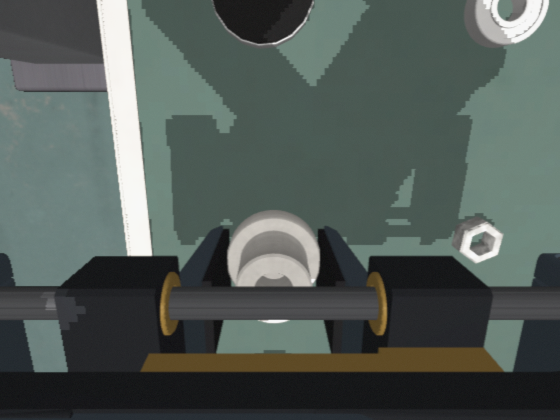

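{"op": "apply_moves", "data": {
  "increments": [
    [-0.2,-0.001,0.01,0.005,0,0,0],
    [-0.2,-0.002,0.02,0.005,0,0,0],
    [-0.2,-0.0015,0.02,0.004,0,0,0],
    [-0.2,0,0.01,0,0,0,0],
    [-0.2,0,0,0,0,0,0]
  ]
}}

```text
time_s: 6.3
ee_pos: [437.3, -220.1, 69.7]
ee_rot: [-179.9, -0.1, 90.2]
force: [-1.4, 0.0, -1.1]
gripper_width: 44.5
gripper_force: 30.0
```

{"op": "apply_moves", "data": {
  "increments": [
    [-0.2,0,0,0,0,0,0],
    [-0.2,0,0,0,0,0,0]
  ]
}}

```text
time_s: 6.47
ee_pos: [438.4, -222.8, 69.8]
ee_rot: [180.0, 0.0, 90.0]
force: [0.5, 0.2, -0.7]
gripper_width: 44.6
gripper_force: 30.0
```

```bash
cat >> seg.py <<'E'
def wseg(f,dark,c0,z,D,save=None):
    "wrist view: fit the blob nearest c0; ellipse centre and size"
    u0,v0=proj(f,[*c0,z]); g=cv2.GaussianBlur(cv2.cvtColor(f['color'],cv2.COLOR_RGB2GRAY),(3,3),0)
    m=((g<50) if dark else (g>135)).astype(np.uint8)
    cs,_=cv2.findContours(m,cv2.RETR_EXTERNAL,cv2.CHAIN_APPROX_NONE)
    cs=[c for c in cs if cv2.contourArea(c)>200]
    c=min(cs,key=lambda c:np.hypot(*(np.mean(c[:,0],0)-(u0,v0))))
    P=np.array([ray(f,*q,z)[:2] for q in cv2.convexHull(c)[:,0]])
    M=cv2.moments(P.astype(np.float32)); ctr=np.array([M['m10'],M['m01']])/M['m00']
    return np.round(ctr,1),round(2*np.sqrt(abs(M['m00'])/np.pi),1),cv2.boundingRect(c)
E
python3 - <<'E'
from seg import *
f=grab('wrist','w3.png'); s=status.state(); print(s['ee_pos'],s['gripper_width'])
print(wseg(f,1,(438,-151),15,54)); p=s['ee_pos']; b=p[2]-16
print([np.round(proj(f,[p[0]+dx,p[1]+dy,b+8])) for dx,dy in((0,0),(-23,0),(23,0),(0,23))])
E
```

```text
[ 438.39909839 -222.98597552   69.75451888] 44.62771665801156
(array([ 438.9, -150.8]), np.float64(50.0), (230, 65, 89, 92))
[array([272., 264.]), array([226., 264.]), array([319., 264.]), array([272., 220.])]
```

View pics/w3.png

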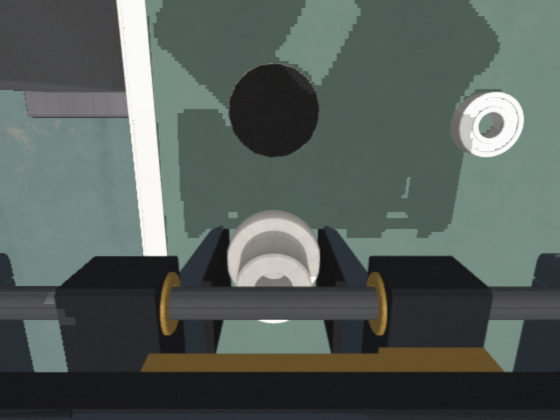

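{"op": "apply_moves", "data": {
  "increments": [
    [-0.2,0.0005,0.015,0,0,0,0],
    [-0.2,0,0.0285,0,0,0,0],
    [-0.2,0,0.02,0,0,0,0],
    [-0.2,0,0.008,0,0,0,0],
    [-0.2,0,0,-0.01,0,0,0]
  ]
}}

```text
time_s: 6.93
ee_pos: [439.8, -150.5, 61.0]
ee_rot: [179.8, 0.1, 90.1]
force: [0.4, 0.0, -1.1]
gripper_width: 44.9
gripper_force: 30.0
```

{"op": "apply_moves", "data": {
  "increments": [
    [-0.2,0,0,-0.015,0,0,0],
    [-0.2,0,0,-0.007,0,0,0],
    [-0.2,0,0,-0.003,0,0,0],
    [-0.2,0,0,-0.002,0,0,0],
    [-0.2,0,0,0,0,0,0]
  ]
}}

```text
time_s: 7.35
ee_pos: [438.7, -151.3, 32.8]
ee_rot: [-180.0, -0.0, 90.0]
force: [0.2, -0.1, -0.9]
gripper_width: 44.6
gripper_force: 30.0
```

{"op": "apply_moves", "data": {
  "increments": [
    [-0.2,0,0,-0.001,0,0,0],
    [-0.2,0,0,-0.001,0,0,0],
    [-0.2,0,0,0,0,0,0]
  ]
}}

```text
time_s: 7.6
ee_pos: [438.8, -151.0, 31.2]
ee_rot: [180.0, 0.0, 90.0]
force: [-0.0, 0.3, -0.7]
gripper_width: 44.5
gripper_force: 30.0
```

{"op": "apply_moves", "data": {
  "increments": [
    [-0.2,0,0,-0.0005,0,0,0],
    [0.5,0,0,0,0,0,0],
    [0.5,0,0,0,0,0,0],
    [0.5,0,0,0,0,0,0],
    [0.5,0,0,0,0,0,0]
  ]
}}

```text
time_s: 8.02
ee_pos: [438.7, -150.9, 30.5]
ee_rot: [180.0, 0.0, 90.0]
force: [0.1, 0.1, -0.4]
gripper_width: 67.2
gripper_force: 0.0
```

{"op": "apply_moves", "data": {
  "increments": [
    [1,0,0,0.005,0,0,0],
    [1,0,0,0.02,0,0,0],
    [1,0,0,0.03,0,0,0],
    [1,0,0,0.025,0,0,0],
    [1,0,-0.015,0,0,0,0]
  ]
}}

```text
time_s: 8.43
ee_pos: [441.3, -165.6, 115.2]
ee_rot: [179.5, 0.1, 90.1]
force: [0.8, 0.0, 0.0]
gripper_width: 91.2
gripper_force: 0.0
```

{"op": "apply_moves", "data": {
  "increments": [
    [1,0,-0.03,0,0,0,0],
    [1,0,-0.04,0,0,0,0],
    [1,0,-0.04,0,0,0,0],
    [1,0.0015,-0.035,0,0,0,0],
    [1,0.002,-0.02,0,0,0,0]
  ]
}}

```text
time_s: 8.85
ee_pos: [442.1, -334.6, 111.0]
ee_rot: [179.9, 0.1, 89.9]
force: [0.1, 0.3, 0.1]
gripper_width: 91.4
gripper_force: 0.0
```

{"op": "apply_moves", "data": {
  "increments": [
    [1,0,-0.008,0,0,0,0],
    [1,0,0,0,0,0,0],
    [1,0,0,0,0,0,0],
    [1,0,0,0,0,0,0]
  ]
}}

```text
time_s: 9.18
ee_pos: [441.8, -337.2, 110.4]
ee_rot: [-180.0, -0.1, 90.1]
force: [-0.6, -0.7, -0.9]
gripper_width: 91.2
gripper_force: 0.0
```

```bash
python3 - <<'E'
from seg import *
f=grab('wrist','w4.png'); s=status.state(); print(s['ee_pos'],s['ee_rot'],s['gripper_width'])
for z in(3,7):print(wseg(f,0,(442,-409),z,62))
f=grab('top','t4.png'); print(seg(f,0,(439,-151),20)); print(seg(f,1,(438,-151),15))
E
```

```text
[ 441.95017921 -337.18088048  110.50789243] [-1.79970522e+02 -5.09377810e-02  9.01128332e+01] 91.05746932550667
(array([ 443.4, -399.9]), np.float64(16.1), (255, 277, 40, 10))
(array([ 443.4, -397.8]), np.float64(15.9), (255, 277, 40, 10))
(array([ 438.16095443, -149.4846066 ]), np.float64(45.59199527810869), (np.float64(281.4), np.float64(222.8)))
(array([ 433.88138283, -175.30970572]), np.float64(14.43947004503525), (np.float64(291.1), np.float64(224.8)))
```

View pics/w4.png

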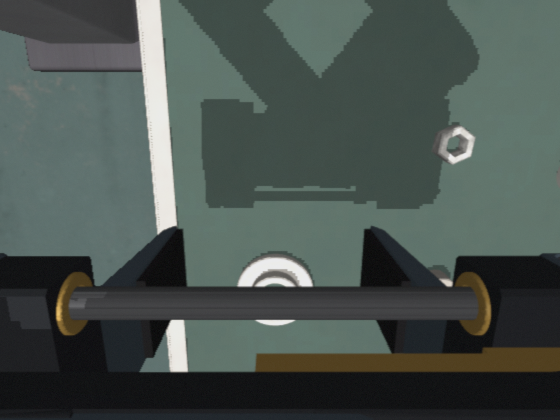

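{"op": "apply_moves", "data": {
  "increments": [
    [1,0.001,-0.02,0,0,0,0],
    [1,0,-0.032,-0.01,0,0,0],
    [1,0,-0.015,-0.02,0,0,0],
    [1,0,-0.0045,-0.025,0,0,0],
    [1,0,0,-0.02,0,0,0]
  ]
}}

```text
time_s: 9.7
ee_pos: [443.3, -410.7, 34.5]
ee_rot: [180.0, 0.0, 90.0]
force: [-0.6, 0.7, 0.8]
gripper_width: 91.1
gripper_force: 0.0
```

{"op": "apply_moves", "data": {
  "increments": [
    [1,0,0,-0.01,0,0,0],
    [1,0,0,-0.005,0,0,0],
    [1,0,0,-0.0025,0,0,0],
    [1,0,0,0,0,0,0],
    [1,0,0,0,0,0,0]
  ]
}}

```text
time_s: 10.12
ee_pos: [443.9, -410.5, 19.2]
ee_rot: [179.9, 0.1, 90.1]
force: [-1.2, -0.5, -0.1]
gripper_width: 91.0
gripper_force: 0.0
```

{"op": "apply_moves", "data": {
  "increments": [
    [1,0,0.001,-0.001,0,0,0],
    [1,0,0,-0.001,0,0,0],
    [1,0,0,0,0,0,0],
    [1,0,0,0,0,0,0]
  ]
}}

```text
time_s: 10.45
ee_pos: [443.2, -409.4, 16.3]
ee_rot: [180.0, 0.0, 90.0]
force: [0.3, -0.3, 0.1]
gripper_width: 91.3
gripper_force: 0.0
```

{"op": "apply_moves", "data": {
  "increments": [
    [0.1,0,0,-0.0005,0,0,0],
    [0.1,0,0,0,0,0,0],
    [0.1,0,0,0,0,0,0],
    [0.1,0,0,0,0,0,0],
    [0.1,0,0,0,0,0,0]
  ]
}}

```text
time_s: 10.87
ee_pos: [443.1, -409.4, 15.5]
ee_rot: [180.0, -0.0, 90.0]
force: [-0.5, -0.2, -0.4]
gripper_width: 60.9
gripper_force: 5.8
```

{"op": "apply_moves", "data": {
  "increments": [
    [0.1,0,0,0,0,0,0],
    [0.1,0,0,0,0,0,0],
    [0.1,0,0,0,0,0,0],
    [0.1,0,0,0,0,0,0],
    [0.1,0,0,0,0,0,0]
  ]
}}

```text
time_s: 11.28
ee_pos: [443.2, -409.4, 15.5]
ee_rot: [180.0, 0.0, 90.0]
force: [0.3, -0.5, 0.0]
gripper_width: 59.6
gripper_force: 29.9
```

{"op": "apply_moves", "data": {
  "increments": [
    [0.1,0,0,0.005,0,0,0],
    [0.1,0,0,0.01,0,0,0],
    [0.1,0,0,0.015,0,0,0],
    [0.1,0,0,0.02,0,0,0],
    [0.1,0,0,0.02,0,0,0]
  ]
}}

```text
time_s: 11.7
ee_pos: [443.0, -409.2, 86.8]
ee_rot: [-180.0, -0.0, 90.0]
force: [0.6, 0.5, -0.1]
gripper_width: 59.4
gripper_force: 29.9
```

{"op": "apply_moves", "data": {
  "increments": [
    [0.1,0,0,0.015,0,0,0],
    [0.1,0,0,0.005,0,0,0],
    [0.1,0,0,0,0,0,0],
    [0.1,0,0,0,0,0,0],
    [0.1,0,0,0,0,0,0]
  ]
}}

```text
time_s: 12.12
ee_pos: [442.6, -408.8, 104.5]
ee_rot: [-179.9, -0.1, 90.0]
force: [0.5, 0.4, -0.8]
gripper_width: 59.8
gripper_force: 29.9
```

```bash
python3 - <<'E'
from h import *
f=grab('wrist','w5.png'); s=status.state(); p=s['ee_pos'];print(p,s['ee_rot'],s['gripper_width'],s['force'])
b=p[2]-16; print([np.round(proj(f,[p[0]+dx,p[1]+dy,b])) for dx,dy in((0,0),(-31,0),(31,0),(0,31))])
E
```

```text
[ 442.52026967 -408.77388322  104.25930038] [-1.79900876e+02 -9.98780113e-02  9.00274320e+01] 59.37301638657561 [-0.13113416  1.19110455 -0.78162503]
[array([272., 257.]), array([213., 257.]), array([332., 257.]), array([272., 199.])]
```

View pics/w5.png

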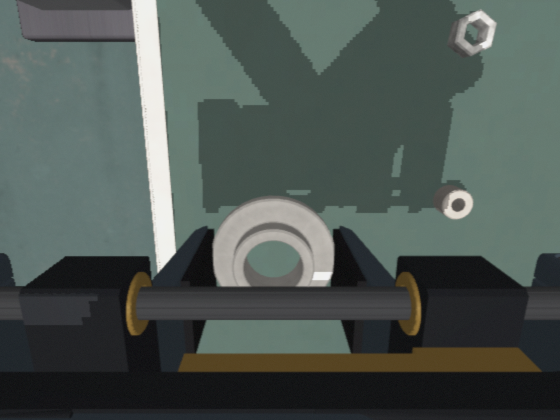

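{"op": "apply_moves", "data": {
  "increments": [
    [0.1,0,0.02,0,0,0,0],
    [0.1,0,0.035,0,0,0,0],
    [0.1,0,0.04,0,0,0,0],
    [0.1,0.002,0.04,0,0,0,0],
    [0.1,0.002,0.04,0,0,0,0]
  ]
}}

```text
time_s: 12.58
ee_pos: [446.2, -232.6, 104.4]
ee_rot: [-179.9, -0.1, 90.0]
force: [1.0, 0.9, -1.5]
gripper_width: 59.6
gripper_force: 29.9
```

{"op": "apply_moves", "data": {
  "increments": [
    [0.1,0.003,0.04,0,0,0,0],
    [0.1,0.003,0.04,0,0,0,0],
    [0.1,0.003,0.04,0,0,0,0],
    [0.1,0.003,0.04,0,0,0,0],
    [0.1,0,0.025,0,0,0,0]
  ]
}}

```text
time_s: 13.0
ee_pos: [458.5, -46.2, 104.8]
ee_rot: [-179.9, -0.1, 90.1]
force: [0.8, 0.4, 0.3]
gripper_width: 60.0
gripper_force: 29.9
```

{"op": "apply_moves", "data": {
  "increments": [
    [0.1,0,0.012,0,0,0,0],
    [0.1,0,0,-0.01,0,0,0],
    [0.1,0,0,-0.02,0,0,0],
    [0.1,0,0,-0.02,0,0,0],
    [0.1,0,0,-0.01,0,0,0]
  ]
}}

```text
time_s: 13.42
ee_pos: [457.4, -36.9, 43.1]
ee_rot: [-179.8, -0.0, 90.1]
force: [0.2, 0.5, -0.7]
gripper_width: 59.6
gripper_force: 29.9
```

{"op": "apply_moves", "data": {
  "increments": [
    [0.1,0,0,-0.005,0,0,0],
    [0.1,0,0,0,0,0,0],
    [0.1,0,0,0,0,0,0],
    [0.1,0,0,0,0,0,0]
  ]
}}

```text
time_s: 13.75
ee_pos: [459.7, -37.5, 41.0]
ee_rot: [179.9, 0.0, 90.0]
force: [0.1, 0.3, -0.4]
gripper_width: 59.8
gripper_force: 29.9
```

Descend to contact height 30.5 and release, then rise and head for the bearing at (565, −160).

{"op": "apply_moves", "data": {
  "increments": [
    [0.1,0,0,-0.005,0,0,0],
    [0.1,0,0,-0.003,0,0,0],
    [0.1,0,0,-0.0015,0,0,0],
    [0.1,0,0,0,0,0,0],
    [0.1,0,0,0,0,0,0]
  ]
}}

```text
time_s: 14.17
ee_pos: [459.1, -37.4, 30.9]
ee_rot: [180.0, -0.0, 90.0]
force: [-0.5, -0.1, -0.8]
gripper_width: 60.0
gripper_force: 29.9
```

{"op": "apply_moves", "data": {
  "increments": [
    [0.1,0,0,-0.0005,0,0,0],
    [0.1,0,0,-0.0005,0,0,0],
    [0.1,0,0,0,0,0,0]
  ]
}}

```text
time_s: 14.42
ee_pos: [459.3, -37.4, 30.4]
ee_rot: [180.0, 0.0, 90.0]
force: [-0.2, -0.4, 2.2]
gripper_width: 59.8
gripper_force: 29.9
```

{"op": "apply_moves", "data": {
  "increments": [
    [0.9,0,0,0,0,0,0],
    [0.9,0,0,0,0,0,0],
    [0.9,0,0,0,0,0,0],
    [0.9,0,0,0,0,0,0],
    [0.9,0,0,0.005,0,0,0]
  ]
}}

```text
time_s: 14.83
ee_pos: [458.5, -37.3, 34.4]
ee_rot: [-179.9, -0.0, 90.0]
force: [0.8, 0.2, -0.4]
gripper_width: 86.0
gripper_force: 0.0
```

{"op": "apply_moves", "data": {
  "increments": [
    [0.9,0,0,0.02,0,0,0],
    [0.9,0,0,0.03,0,0,0],
    [0.9,0,0,0.025,0,0,0],
    [0.9,0.014,-0.016,0,0,0,0],
    [0.9,0.02,-0.024,0,0,0,0]
  ]
}}

```text
time_s: 15.25
ee_pos: [493.2, -76.6, 112.2]
ee_rot: [179.8, -0.0, 90.2]
force: [0.6, 0.9, -0.3]
gripper_width: 86.5
gripper_force: 0.0
```

{"op": "apply_moves", "data": {
  "increments": [
    [0.9,0.025,-0.029,0,0,0,0],
    [0.9,0.024,-0.028,0,0,0,0],
    [0.9,0.016,-0.018,0,0,0,0],
    [0.9,0.007,-0.007,0,0,0,0],
    [0.9,0,0,0,0,0,0]
  ]
}}

```text
time_s: 15.67
ee_pos: [566.4, -160.8, 109.8]
ee_rot: [179.9, 0.0, 89.9]
force: [0.1, 0.6, 0.0]
gripper_width: 86.4
gripper_force: 0.0
```

{"op": "apply_moves", "data": {
  "increments": [
    [0.9,0,0,-0.02,0,0,0],
    [0.9,0,0,-0.02,0,0,0],
    [0.9,0,0,-0.01,0,0,0],
    [0.9,0,0,0,0,0,0],
    [0.9,0,0,0,0,0,0]
  ]
}}

```text
time_s: 16.08
ee_pos: [564.4, -158.5, 60.0]
ee_rot: [-179.9, -0.0, 90.1]
force: [0.5, -0.9, 0.9]
gripper_width: 86.9
gripper_force: 0.0
```

```bash
python3 - <<'E'
from seg import *
f=grab('top','t6.png'); s=status.state(); print(s['ee_pos'],s['ee_rot'],s['gripper_width'])
print(seg(f,0,(458,-37),21)); print(seg(f,0,(439,-151),20))
f=grab('wrist','w6.png'); p=s['ee_pos']
print([np.round(proj(f,[565+dx,-160+dy,z])) for dx,dy,z in((0,0,0),(-18.5,0,12),(18.5,0,12),(0,18.5,0))])
E
```

```text
[ 565.20082808 -158.8249082    60.70440684] [1.79964550e+02 3.74745518e-03 9.00676889e+01] 86.47181844470626Traceback (most recent call last):
  File "<stdin>", line 3, in <module>
  File "seg.py", line 11, in seg
    c=min(cs,key=lambda c:np.hypot(*(np.mean(c[:,0],0)-win*s)))
ValueError: min() iterable argument is empty
```

```bash
python3 - <<'E'
from seg import *
f=grab('wrist','w6.png'); s=status.state(); print(s['ee_pos'])
print([np.round(proj(f,[565+dx,-160+dy,z])) for dx,dy,z in((0,0,0),(-18.5,0,12),(18.5,0,12),(0,18.5,0))])
E
```

```text
[ 565.63769655 -159.0882561    61.13176898]
[array([272., 230.]), array([242., 237.]), array([303., 237.]), array([272., 202.])]
```

View pics/w6.png

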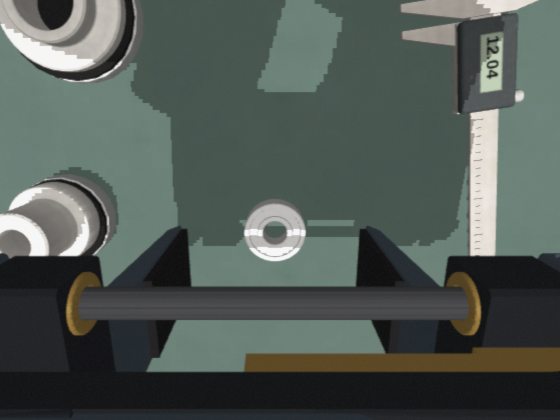

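{"op": "apply_moves", "data": {
  "increments": [
    [0.9,0.001,0.001,-0.015,0,0,0],
    [0.9,0,0,-0.015,0,0,0],
    [0.9,0,0,-0.008,0,0,0],
    [0.9,0,0,-0.004,0,0,0],
    [0.9,0,0,-0.001,0,0,0]
  ]
}}

```text
time_s: 16.6
ee_pos: [566.1, -158.3, 17.0]
ee_rot: [-180.0, -0.0, 90.0]
force: [-0.2, -0.6, 0.4]
gripper_width: 86.7
gripper_force: 0.0
```

{"op": "apply_moves", "data": {
  "increments": [
    [0.9,0,0,0,0,0,0],
    [-0.5,0,0,0,0,0,0],
    [-0.5,0,0,0,0,0,0],
    [-0.5,0,0,0,0,0,0],
    [-0.5,0,0,0,0,0,0]
  ]
}}

```text
time_s: 17.02
ee_pos: [566.4, -158.5, 17.4]
ee_rot: [180.0, 0.0, 90.0]
force: [0.1, -0.3, -0.2]
gripper_width: 62.6
gripper_force: 0.0
```

{"op": "apply_moves", "data": {
  "increments": [
    [-0.5,0,0,0,0,0,0],
    [-0.5,0,0,0,0,0,0],
    [-0.5,0,0,0,0,0,0],
    [-0.5,0,0,0,0,0,0],
    [-0.5,0,0,0,0,0,0]
  ]
}}

```text
time_s: 17.43
ee_pos: [566.1, -158.4, 17.0]
ee_rot: [180.0, -0.0, 90.0]
force: [0.5, -0.4, -0.5]
gripper_width: 35.4
gripper_force: 30.0
```

{"op": "apply_moves", "data": {
  "increments": [
    [-0.5,0,0,0,0,0,0],
    [-0.5,0,0,0,0,0,0],
    [-0.5,0,0,0,0,0,0]
  ]
}}

```text
time_s: 17.68
ee_pos: [566.2, -158.4, 17.0]
ee_rot: [180.0, -0.0, 90.0]
force: [0.2, -0.2, -0.7]
gripper_width: 35.5
gripper_force: 30.0
```

{"op": "apply_moves", "data": {
  "increments": [
    [-0.5,0,0,0.008,0,0,0],
    [-0.5,0,0,0.02,0,0,0],
    [-0.5,0,0,0.03,0,0,0],
    [-0.5,0,0,0.025,0,0,0],
    [-0.5,-0.01,0.012,0.01,0,0,0]
  ]
}}

```text
time_s: 18.1
ee_pos: [559.9, -148.4, 114.3]
ee_rot: [179.5, 0.2, 90.0]
force: [0.4, -0.2, -1.5]
gripper_width: 35.3
gripper_force: 30.0
```

{"op": "apply_moves", "data": {
  "increments": [
    [-0.5,-0.022,0.026,0,0,0,0],
    [-0.5,-0.026,0.03,0,0,0,0],
    [-0.5,-0.026,0.03,0,0,0,0],
    [-0.5,-0.022,0.026,0,0,0,0],
    [-0.5,-0.01,0.03,0,0,0,0]
  ]
}}

```text
time_s: 18.52
ee_pos: [446.5, -3.6, 110.2]
ee_rot: [-179.9, 0.0, 90.0]
force: [1.3, -0.1, -0.1]
gripper_width: 35.5
gripper_force: 29.9
```

{"op": "apply_moves", "data": {
  "increments": [
    [-0.5,0,0.04,0,0,0,0],
    [-0.5,0,0.04,0,0,0,0],
    [-0.5,0,0.035,0,0,0,0],
    [-0.5,0,0.025,0,0,0,0],
    [-0.5,0,0.012,0,0,0,0]
  ]
}}

```text
time_s: 18.93
ee_pos: [450.2, 150.5, 110.6]
ee_rot: [179.9, -0.1, 90.2]
force: [0.5, -0.9, -1.2]
gripper_width: 35.2
gripper_force: 30.0
```

{"op": "apply_moves", "data": {
  "increments": [
    [-0.5,0,0.005,0,0,0,0],
    [-0.5,0,0,0,0,0,0],
    [-0.5,0,0,0,0,0,0],
    [-0.5,0,0,0,0,0,0],
    [-0.5,0,0,0,0,0,0]
  ]
}}

```text
time_s: 19.35
ee_pos: [450.2, 151.4, 110.0]
ee_rot: [-180.0, 0.0, 89.9]
force: [0.1, 0.4, -0.4]
gripper_width: 35.3
gripper_force: 30.0
```

```bash
python3 - <<'E'
from seg import *
f=grab('wrist','w7.png'); s=status.state(); p=s['ee_pos'];print(p,s['ee_rot'],s['gripper_width'])
print(wseg(f,1,(450,225),15,45))
b=p[2]-17; print([np.round(proj(f,[p[0]+dx,p[1]+dy,b])) for dx,dy in((0,0),(-18.5,0),(18.5,0),(0,18.5))])
E
```

```text
[450.14935736 151.51903939 109.95684614] [-1.79988217e+02  1.67236652e-02  8.99334880e+01] 35.9005633971812
(array([450.9, 225.6]), np.float64(40.5), (243, 75, 61, 63))
[array([272., 256.]), array([237., 256.]), array([308., 256.]), array([272., 222.])]
```

View pics/w7.png

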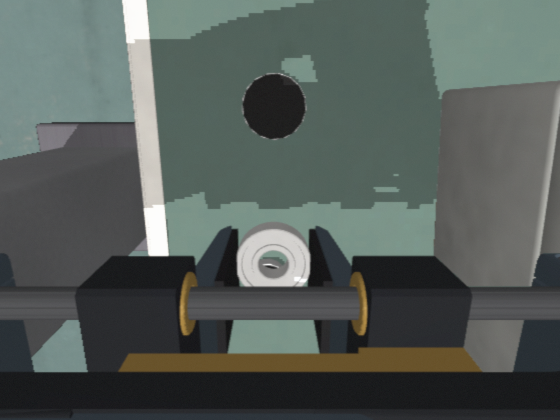

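{"op": "apply_moves", "data": {
  "increments": [
    [-0.5,0.0005,0.015,0,0,0,0],
    [-0.5,0,0.03,0,0,0,0],
    [-0.5,0,0.02,0,0,0,0],
    [-0.5,0,0.009,-0.01,0,0,0],
    [-0.5,0,0,-0.02,0,0,0]
  ]
}}

```text
time_s: 19.82
ee_pos: [452.7, 228.5, 81.1]
ee_rot: [179.7, -0.2, 90.1]
force: [0.5, -0.3, -1.7]
gripper_width: 35.2
gripper_force: 30.0
```

{"op": "apply_moves", "data": {
  "increments": [
    [-0.5,0,0,-0.02,0,0,0],
    [-0.5,0,0,-0.015,0,0,0],
    [-0.5,0,0,-0.007,0,0,0],
    [-0.5,0,0,-0.003,0,0,0],
    [-0.5,0,0,-0.0015,0,0,0]
  ]
}}

```text
time_s: 20.23
ee_pos: [450.6, 226.1, 33.0]
ee_rot: [-180.0, 0.0, 90.0]
force: [0.5, 0.1, -0.7]
gripper_width: 35.7
gripper_force: 30.0
```

{"op": "apply_moves", "data": {
  "increments": [
    [-0.5,0,0,-0.001,0,0,0],
    [-0.5,0,0,-0.0005,0,0,0],
    [-0.5,0,0,0,0,0,0],
    [-0.5,0,0,0,0,0,0]
  ]
}}

```text
time_s: 20.57
ee_pos: [451.0, 226.8, 32.6]
ee_rot: [179.9, -0.0, 90.0]
force: [-0.2, -0.3, -0.6]
gripper_width: 35.7
gripper_force: 30.0
```

{"op": "apply_moves", "data": {
  "increments": [
    [-0.5,0,-0.001,-0.0005,0,0,0],
    [-0.5,0,0,-0.0005,0,0,0],
    [-0.5,0,0,0,0,0,0]
  ]
}}

```text
time_s: 20.82
ee_pos: [451.0, 225.8, 31.9]
ee_rot: [179.9, -0.0, 90.0]
force: [-0.3, -0.7, 6.5]
gripper_width: 35.7
gripper_force: 30.1
```

{"op": "apply_moves", "data": {
  "increments": [
    [0.4,0,0,0,0,0,0],
    [0.4,0,0,0,0,0,0],
    [0.4,0,0,0,0,0,0],
    [0.4,0,0,0,0,0,0],
    [0.4,0,0,0,0,0,0]
  ]
}}

```text
time_s: 21.23
ee_pos: [450.6, 225.6, 30.9]
ee_rot: [-180.0, 0.0, 90.0]
force: [0.1, 0.9, 0.7]
gripper_width: 63.1
gripper_force: 0.0
```

{"op": "apply_moves", "data": {
  "increments": [
    [0.4,0,0,0.005,0,0,0],
    [0.4,0,0,0.02,0,0,0],
    [0.4,0,0,0.03,0,0,0],
    [0.4,0,0,0.025,0,0,0],
    [0.4,0,-0.015,0,0,0,0]
  ]
}}

```text
time_s: 21.65
ee_pos: [454.2, 213.5, 116.0]
ee_rot: [179.4, -0.3, 90.1]
force: [1.3, -0.1, 0.6]
gripper_width: 63.7
gripper_force: 0.0
```

{"op": "apply_moves", "data": {
  "increments": [
    [0.4,0,-0.035,0,0,0,0],
    [0.4,0,-0.041,0,0,0,0],
    [0.4,0,-0.041,0,0,0,0],
    [0.4,0,-0.041,0,0,0,0],
    [0.4,0,-0.041,0,0,0,0]
  ]
}}

```text
time_s: 22.07
ee_pos: [450.3, 10.0, 111.5]
ee_rot: [180.0, 0.0, 90.1]
force: [0.1, 0.2, -0.9]
gripper_width: 63.9
gripper_force: 0.0
```

{"op": "apply_moves", "data": {
  "increments": [
    [0.4,0,-0.041,0,0,0,0],
    [0.4,0,-0.041,0,0,0,0],
    [0.4,0.012,-0.037,0,0,0,0],
    [0.4,0.015,-0.037,0,0,0,0],
    [0.4,0.015,-0.037,0,0,0,0]
  ]
}}

```text
time_s: 22.48
ee_pos: [492.6, -183.5, 111.5]
ee_rot: [180.0, 0.0, 90.0]
force: [0.2, -0.6, -0.2]
gripper_width: 63.9
gripper_force: 0.0
```

{"op": "apply_moves", "data": {
  "increments": [
    [0.4,0.015,-0.037,0,0,0,0],
    [0.4,0.015,-0.037,0,0,0,0],
    [0.4,0.015,-0.037,0,0,0,0],
    [0.4,0.015,-0.037,0,0,0,0],
    [0.4,0.012,-0.034,0,0,0,0]
  ]
}}

```text
time_s: 22.9
ee_pos: [565.3, -365.7, 111.2]
ee_rot: [180.0, 0.0, 90.0]
force: [1.1, -0.4, -0.0]
gripper_width: 63.9
gripper_force: 0.0
```

{"op": "apply_moves", "data": {
  "increments": [
    [0.4,0.005,-0.025,0,0,0,0],
    [0.4,0.003,-0.013,-0.01,0,0,0],
    [0.4,0,0,-0.02,0,0,0],
    [0.4,0,0,-0.015,0,0,0],
    [0.4,0,0,-0.005,0,0,0]
  ]
}}

```text
time_s: 23.32
ee_pos: [570.6, -399.7, 57.4]
ee_rot: [-179.7, -0.2, 90.0]
force: [-0.5, 0.7, -0.5]
gripper_width: 63.8
gripper_force: 0.0
```

{"op": "apply_moves", "data": {
  "increments": [
    [0.4,0,0,0,0,0,0],
    [0.4,0,0,0,0,0,0],
    [0.4,0,0,0,0,0,0]
  ]
}}

```text
time_s: 23.57
ee_pos: [573.2, -401.2, 62.2]
ee_rot: [179.9, 0.1, 90.1]
force: [-0.6, 0.7, 0.2]
gripper_width: 63.9
gripper_force: 0.0
```

```bash
python3 - <<'E'
from seg import *
f=grab('wrist','w8.png'); s=status.state(); p=s['ee_pos'];print(p,s['ee_rot'],s['gripper_width'])
print([np.round(proj(f,[573+dx,-403.5+dy,z])) for dx,dy,z in((0,0,0),(-11,0,17),(11,0,17),(0,11,0))])
E
```

```text
[ 573.32947213 -401.36472962   62.3756424 ] [1.79889326e+02 7.35997767e-02 9.00595395e+01] 63.86196712501614
[array([272., 231.]), array([254., 240.]), array([290., 240.]), array([272., 214.])]
```

View pics/w8.png

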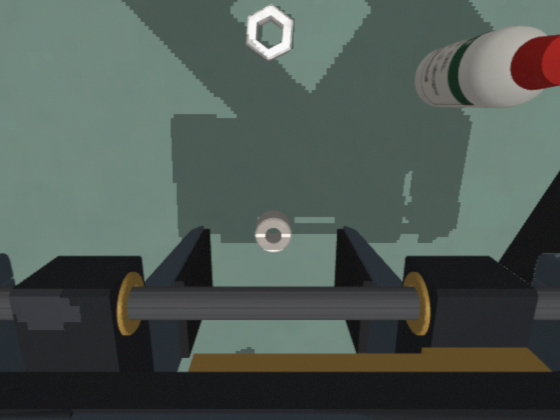

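{"op": "apply_moves", "data": {
  "increments": [
    [0.4,0,0,-0.015,0,0,0],
    [0.4,0,0,-0.015,0,0,0],
    [0.4,0,0,-0.008,0,0,0],
    [0.4,0,0,-0.004,0,0,0],
    [0.4,0,0,-0.001,0,0,0]
  ]
}}

```text
time_s: 24.03
ee_pos: [572.6, -401.2, 17.7]
ee_rot: [-180.0, -0.0, 90.0]
force: [0.7, -0.2, -0.0]
gripper_width: 63.7
gripper_force: 0.0
```

{"op": "apply_moves", "data": {
  "increments": [
    [0.4,0,0,0,0,0,0],
    [0.4,0,0,0,0,0,0],
    [-0.9,0,0,0,0,0,0],
    [-0.9,0,0,0,0,0,0],
    [-0.9,0,0,0,0,0,0]
  ]
}}

```text
time_s: 24.45
ee_pos: [572.9, -401.5, 18.5]
ee_rot: [180.0, 0.0, 90.0]
force: [0.0, 0.5, -0.2]
gripper_width: 47.1
gripper_force: 0.0
```

{"op": "apply_moves", "data": {
  "increments": [
    [-0.9,0,0,0,0,0,0],
    [-0.9,0,0,0,0,0,0],
    [-0.9,0,0,0,0,0,0],
    [-0.9,0,0,0,0,0,0],
    [-0.9,0,0,0,0,0,0]
  ]
}}

```text
time_s: 24.87
ee_pos: [572.7, -401.4, 18.0]
ee_rot: [180.0, -0.0, 90.0]
force: [-0.2, -0.9, 0.3]
gripper_width: 20.7
gripper_force: 30.0
```

{"op": "apply_moves", "data": {
  "increments": [
    [-0.9,0,0,0,0,0,0],
    [-0.9,0,0,0,0,0,0],
    [-0.9,0,0,0,0,0,0]
  ]
}}

```text
time_s: 25.12
ee_pos: [572.7, -401.3, 18.0]
ee_rot: [180.0, 0.0, 90.0]
force: [-0.2, 0.2, 0.9]
gripper_width: 20.7
gripper_force: 30.0
```

{"op": "apply_moves", "data": {
  "increments": [
    [-0.9,0,0,0.008,0,0,0],
    [-0.9,0,0,0.02,0,0,0],
    [-0.9,0,0,0.03,0,0,0],
    [-0.9,0,0,0.024,0,0,0],
    [-0.9,-0.007,0.015,0.01,0,0,0]
  ]
}}

```text
time_s: 25.53
ee_pos: [568.3, -389.7, 114.6]
ee_rot: [179.6, 0.4, 90.0]
force: [0.7, -0.6, -0.1]
gripper_width: 20.7
gripper_force: 30.0
```

{"op": "apply_moves", "data": {
  "increments": [
    [-0.9,-0.015,0.03,0,0,0,0],
    [-0.9,-0.015,0.035,0,0,0,0],
    [-0.9,-0.015,0.035,0,0,0,0],
    [-0.9,-0.015,0.035,0,0,0,0],
    [-0.9,-0.015,0.035,0,0,0,0]
  ]
}}

```text
time_s: 25.95
ee_pos: [489.7, -215.0, 110.6]
ee_rot: [180.0, 0.0, 90.0]
force: [1.0, 0.4, 0.3]
gripper_width: 20.7
gripper_force: 30.0
```

{"op": "apply_moves", "data": {
  "increments": [
    [-0.9,-0.015,0.035,0,0,0,0],
    [-0.9,-0.015,0.035,0,0,0,0],
    [-0.9,-0.015,0.035,0,0,0,0],
    [-0.9,0,0.04,0,0,0,0],
    [-0.9,0,0.04,0,0,0,0]
  ]
}}

```text
time_s: 26.37
ee_pos: [444.6, -30.0, 110.8]
ee_rot: [179.9, 0.0, 90.0]
force: [1.7, 0.1, -1.2]
gripper_width: 20.7
gripper_force: 30.0
```

{"op": "apply_moves", "data": {
  "increments": [
    [-0.9,0,0.03,0,0,0,0],
    [-0.9,0,0.017,0,0,0,0],
    [-0.9,0,0.005,0,0,0,0],
    [-0.9,0,0,0,0,0,0],
    [-0.9,0,0,0,0,0,0]
  ]
}}

```text
time_s: 26.78
ee_pos: [445.8, 20.2, 110.3]
ee_rot: [180.0, 0.0, 90.1]
force: [-0.1, 0.4, -0.6]
gripper_width: 20.8
gripper_force: 30.0
```

{"op": "apply_moves", "data": {
  "increments": [
    [-0.9,0,0,0,0,0,0],
    [-0.9,0,0,0,0,0,0]
  ]
}}

```text
time_s: 26.95
ee_pos: [445.7, 19.6, 110.0]
ee_rot: [180.0, 0.0, 89.9]
force: [0.5, 0.8, -0.3]
gripper_width: 20.4
gripper_force: 30.0
```

```bash
python3 - <<'E'
from seg import *
f=grab('wrist','w9.png'); s=status.state(); p=s['ee_pos'];print(p,s['ee_rot'],s['gripper_width'])
print(wseg(f,1,(445,92.6),15,30))
b=p[2]-18; print([np.round(proj(f,[p[0]+dx,p[1]+dy,b])) for dx,dy in((0,0),(-11,0),(11,0),(0,11))])
E
```

```text
[445.72589518  19.61547998 109.97533892] [1.79997702e+02 9.30278995e-03 8.99311843e+01] 20.70241433842451
(array([445.6,  93.3]), np.float64(25.8), (253, 88, 39, 40))
[array([272., 256.]), array([251., 256.]), array([293., 255.]), array([272., 236.])]
```

View pics/w9.png

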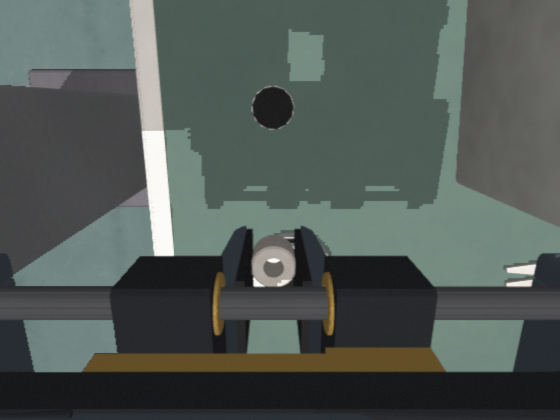

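{"op": "apply_moves", "data": {
  "increments": [
    [-0.9,0,0.015,0,0,0,0],
    [-0.9,0,0.03,0,0,0,0],
    [-0.9,0,0.02,0,0,0,0],
    [-0.9,0,0.0085,-0.01,0,0,0],
    [-0.9,0,0,-0.02,0,0,0]
  ]
}}

```text
time_s: 27.42
ee_pos: [448.0, 95.4, 81.4]
ee_rot: [179.7, -0.1, 90.1]
force: [0.7, -0.6, -0.4]
gripper_width: 20.7
gripper_force: 30.0
```

{"op": "apply_moves", "data": {
  "increments": [
    [-0.9,0,0,-0.02,0,0,0],
    [-0.9,0,0,-0.015,0,0,0],
    [-0.9,0,0,-0.006,0,0,0],
    [-0.9,0,0,-0.003,0,0,0],
    [-0.9,0,0,-0.0015,0,0,0]
  ]
}}

```text
time_s: 27.83
ee_pos: [445.9, 93.7, 34.4]
ee_rot: [-180.0, 0.0, 90.0]
force: [0.6, 0.8, -0.4]
gripper_width: 20.8
gripper_force: 30.0
```

{"op": "apply_moves", "data": {
  "increments": [
    [-0.9,0,0,-0.0005,0,0,0],
    [-0.9,0,0,-0.0005,0,0,0],
    [-0.9,0,0,0,0,0,0],
    [-0.9,0,0,0,0,0,0],
    [-0.9,0,0,0,0,0,0]
  ]
}}

```text
time_s: 28.25
ee_pos: [445.9, 94.2, 33.9]
ee_rot: [179.9, -0.0, 90.0]
force: [0.7, 0.3, -0.2]
gripper_width: 20.5
gripper_force: 30.0
```

{"op": "apply_moves", "data": {
  "increments": [
    [-0.9,0,-0.001,-0.0005,0,0,0],
    [-0.9,0,0,-0.0005,0,0,0],
    [-0.9,0,0,0,0,0,0],
    [-0.9,0,0,0,0,0,0]
  ]
}}

```text
time_s: 28.58
ee_pos: [445.8, 93.1, 32.9]
ee_rot: [180.0, 0.0, 90.0]
force: [-0.6, 0.2, 5.6]
gripper_width: 20.8
gripper_force: 30.0
```

{"op": "apply_moves", "data": {
  "increments": [
    [0.2,0,0,0,0,0,0],
    [0.2,0,0,0,0,0,0],
    [0.2,0,0,0,0,0,0],
    [0.2,0,0,0,0,0,0],
    [0.2,0,0,0,0,0,0]
  ]
}}

```text
time_s: 29.0
ee_pos: [445.6, 93.1, 32.3]
ee_rot: [-180.0, 0.0, 90.0]
force: [0.4, -0.2, 1.0]
gripper_width: 50.9
gripper_force: 0.0
```

{"op": "apply_moves", "data": {
  "increments": [
    [0.2,0,0,0.005,0,0,0],
    [0.2,0,0,0.02,0,0,0],
    [0.2,0,0,0.03,0,0,0],
    [0.2,0,0,0.035,0,0,0],
    [0.2,0,0,0.035,0,0,0]
  ]
}}

```text
time_s: 29.42
ee_pos: [445.0, 93.0, 158.9]
ee_rot: [-179.9, 0.0, 90.0]
force: [0.7, 0.7, -0.2]
gripper_width: 54.4
gripper_force: 0.0
```

{"op": "apply_moves", "data": {
  "increments": [
    [0.2,-0.035,0,0.01,0,0,0],
    [0.2,-0.035,0,0.01,0,0,0],
    [0.2,-0.03,0,0,0,0,0],
    [0.2,-0.01,0,0,0,0,0],
    [0.2,0,0,0,0,0,0]
  ]
}}

```text
time_s: 29.83
ee_pos: [333.4, 92.9, 177.7]
ee_rot: [180.0, -0.0, 90.1]
force: [-0.5, -0.2, -0.3]
gripper_width: 55.0
gripper_force: 0.0
```

```bash
python3 - <<'E'
from seg import *
f=grab('top','t10.png'); s=status.state(); print(s['ee_pos'])
a=cv2.imread('pics/top0.png')[150:250,110:440]; b=cv2.imread('pics/t10.png')[150:250,110:440]
c=grab('side','s10.png')['color'][140:330,200:400,::-1]
im=np.zeros((595,792,3),np.uint8); im[:240]=cv2.resize(b,(792,240)); im[245:595,:368]=cv2.resize(c,(368,350)); cv2.imwrite('pics/f10.png',im)
for n,e,z in(('flange',(458,-37),21),('spigot',(438,-151),23),('bearing',(450,225),24),('bush',(445,93),28),('nut',(570,-290),9),('gauge',(556,-523),15)):
    try: p,D,uv=seg(f,0,e,z); print(n,np.round(p,1),round(D,1))
    except ValueError: print(n,'hidden')
E
```

```text
[335.66735635  93.24560195 177.91470085]
flange [457.8 -36.2] 64.6
spigot [ 437.4 -149.9] 48.4
bearing [451.4 226.1] 38.4
bush [444.5  92.4] 22.2
nut [ 570.6 -290.6] 28.2
gauge [ 556.2 -523.8] 35.8
```

View pics/f10.png

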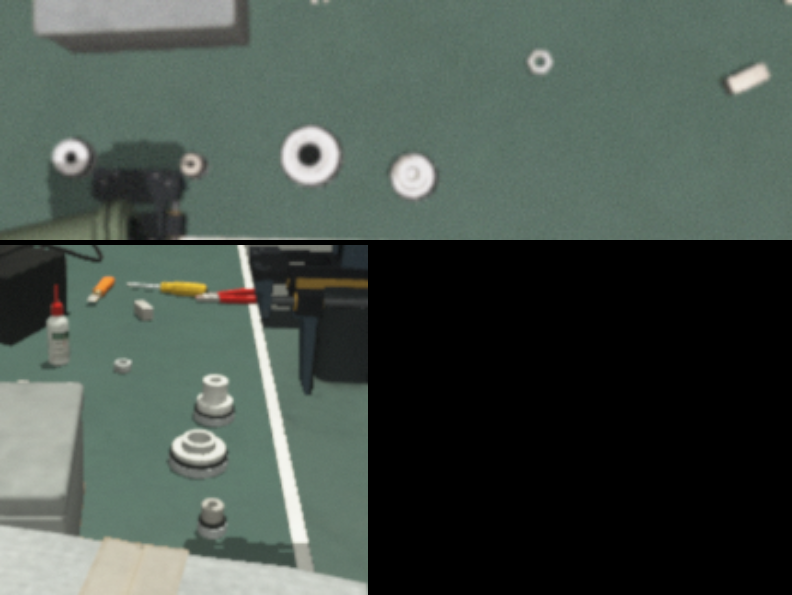

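The picture shows all four parts upright and within about 2 mm of their rests' centres: in the top view at (70,156), (193,163), (310,155) and (412,175). The nut at (540,61) and gauge block at (747,78) have not moved.

```bash
python3 -c "
from workcell import env; print(env.job_done())"
```

```text
the job is handed in; nothing more can be done
None
```

All four round parts stand upright within about 2 mm of the centres of their matching rests, the nut and gauge block have not moved, and the job was handed in at about 30 s; no verdict was returned.

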